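# Close the specimen carriage and reset the microscope interlock

### The job

Push the specimen carriage fully home into the black microscope. Then press the two round reset buttons on the controller case together, one fingertip on each, and keep both fully down until the telltale pin behind them has risen all the way; then let go so that both buttons spring back up. Only touch and push: do not press the square key between the buttons, and do not pick up or shift the loose things lying around.

Things in the scene. Friction and masses are not known exactly. Their poses are not given: they have to be found in the camera images.
- microscope: black probe microscope, fixed to the table: body 150 (x) x 160 (y) x 76 mm high, top at z 0.076, eyepiece column (60 mm thick, 213 mm high) on its rear half, from 1 mm to 69 mm behind the middle. Origin: centre of the underside; its -x side (front) faces the robot, more or less.
- carriage (a joint): how far the specimen carriage stands out of the microscope's front, in m: 0 fully home at its stop, 0.05 fully out. It starts 25 to 45 mm out and slides along the microscope's x axis against about 2 N of friction, staying where it is left.
- carriage_front (a point): middle of the carriage's flat upright front face, which looks along the microscope's -x. Plain aluminium, 100 mm wide, 44 mm high (z 14 to 58 mm above the table); it has no handle and is pushed along the microscope's +x. When home the face still stands 12 mm proud of the microscope's front.
- controller: light flat instrument case, fixed to the table: 150 (x) x 180 (y) x 55 mm high. Origin: centre of the underside; its front (-x) faces the robot, more or less. On its top, 30 mm in front of the middle, are two round steel buttons 62 mm apart along its y axis, with a square key midway between; 35 mm behind the middle is the telltale pin.
- reset_left_top (a point): centre of the top of the round steel reset button on the controller's +y side: flat-topped, 22 mm diameter, standing 12 mm above the case's top (67 mm above the table), pressed straight down.
- reset_right_top (a point): the same for the round reset button on the controller's -y side.
- reset_left (a joint): how far the +y reset button is pressed down: 0 up, 0.006 m fully down. Its spring needs 2.5 N to start and 6 N to be fully down, where it meets a hard stop (both together 12 N); it springs back up in a little under 1 s.
- reset_right (a joint): the same for the -y reset button.
- square_key (a joint): the 16 mm square steel key midway between the reset buttons, top 5 mm above the case's top (7 mm lower than theirs): 0 up, 0.004 m fully down. Not to be pressed.
- pin (a joint): height that the telltale pin has risen, in m. While both reset buttons are held down it creeps up at about 4 mm/s, to 0.012 (fully up) after about 3 s with both fully down; with a button only part way down it stops short (it rises no farther than 2.5 times the travel of the less pressed button). It stops when either button is let go, and stays up by itself. It starts at 0.
- pin_top (a point): centre of the telltale pin's top: steel pin, 12 mm diameter, on the controller behind the buttons. It starts 4 mm above the case's top, and stands 16 mm above it when fully up.
- sample_box0: flat white sample box, 45 x 60 x 10 mm, loose, in front of the controller. A bystander; origin at the centre of its underside.
- sample_box1: a second such sample box. A bystander; origin at the centre of its underside.
- dropper: small white bottle, 30 mm across, 75 mm high, loose, beside the carriage. A bystander; origin at the centre of its underside.
- adapter: black plug adapter, 35 x 30 x 45 mm, loose, on the carriage's other side. A bystander; origin at the centre of its underside.
- driver: screwdriver 140 mm long lying between the two instruments. A bystander; origin on it, it lies along its x axis.
- tub: open white tub, 70 mm across, 50 mm high, behind the instruments. A bystander; origin at the centre of its underside.
- tin: round aluminium tin, 48 mm across, 30 mm high, behind the instruments. A bystander; origin at the centre of its underside.

How it is judged:
By the outcome, as a careful person would: the job done as asked, in the order asked, and still so for the second after the job is handed in, with the robot touching nothing.
It also fails if it takes over 56 s, if anything falls off the work surface, if the arm or the gripper's body presses on something with over 40 N, if the wrist force passes 120 N, or if a joint passes its speed limit or range.

### The arm

A 6-joint arm with a two-finger parallel gripper is mounted at the origin on the work surface. World frame = base frame: x ahead of the robot, y to its left, z up, the work surface at z = 0. Lengths are in m, angles in rad, forces in N, time in s.
With the tool pointing down it reaches from about 0.3 to 0.875 m from the base axis. Payload 6.4 kg.
Tool frame: the origin (TCP) lies midway between the tips of the shut fingers; the grasp point (between the pads) lies 19 mm behind it (ctrl.hold_point_z is the distance from the TCP to the grasp point, in m); z points along the fingers, y is the line along which they close (so a half turn about z gives the same grasp; the last joint's range is limited). The gripper opens to 85 mm and grips with 20 to 120 N. Pads are 22 mm wide; open, the fingers measure 114 mm over their backs; the gripper's body (76 mm by 85 mm) begins 54 mm behind the grasp point. The pads swing forward as they close: fully open they stand 13 mm farther back than shut.
Start: joints at [-1.352, 0.181, 1.607, -0, 1.354, -0.206], TCP at [0.237, -0.524, 0.231] pointing down, gripper open.
Joint ranges: [-2.99, 2.99], [-0.89, 2.07], [0.3, 2.58], [-1.14, 4.28], [0, 2.63], [-3.12, 3.12]. Speed limits (rad/s): [2.57, 2.57, 3.01, 3.14, 3.14, 3.14].

### API

Orientations are given as a unit quaternion [w, x, y, z].
In Python, from bench import ctrl gives the robot as it stands.
- The arm moves only by the tool carry_out, never from a script. Its argument "plan" is text: rows parted by semicolons, each of 6 numbers parted by spaces: the shift along the tool's x, y, z as a fraction of full scale, then the turn, a rotation vector about the tool's x, y, z as a fraction of full scale. A call has exactly 8 rows; each row shifts and turns the commanded pose from where the row before left it, along the tool's axes as they then stand; what a row does not reach is not made up. Full scale, the value 1, is 40 mm for a shift and 0.1 rad for a turn. A row lasts 1/12 s, in which the tool goes at most 41.7 mm and 7.16 degrees, less where a joint would pass 70% of its speed; a pose out of reach is approached as far as the arm can. A call with a number of a shift or a turn outside -1 to 1 is refused whole. A call with a gripper value outside its range is refused whole. "claw" is the gripper's target within -1 to 1 (shut at 1, half-way at 0, fully open at -1), set as the call begins (left out, the last holds). The fingers move at their own pace and stop on an object; the grip force is fixed at half the most. Time passes only in rows, so rows that do not move let the fingers close, or fill a call up. It gives the time, the measured TCP pose, the force, the opening and the grip force at its end, in the units of the state.
- ctrl.get_obs(): the state, without advancing time (a new reading comes with each control period).
- ctrl.camera(name): name is "scene" or "side" or "wrist"; returns a dict with "pixels" (400x640x3 uint8, red, green, blue), "mtx" (3x3 intrinsics, pixels), "k1" (the pictures are not rectified: a ray, as slopes to the right and down, at radius r is drawn at 1 + k1 r^2 times it, then the intrinsics apply), "R" (3x3) and "t" (3): a world point X has camera coordinates R X + t. Camera axes: x right, y down, z forward; pixel columns grow to the right and rows downward; lengths in m; the calibration is good to about 2 mm. A picture is of the moment at which its call begins. There is no depth.
- ctrl.hand_in(): hands the job in; it is judged then, once.
The state is a dict: "time_s": time; "q": joint angles; "dq": joint speeds; "joint_efforts": joint torques, N m; "eef_pos": TCP position; "eef_rot": TCP orientation; "wrist_force": force on the tool from outside, world axes, zero at the start; "torque": the same for the moment, N m; "opening": opening from 0.0 (shut) to 1.0 (fully open); "grasp_force": force on a finger pad.
Only numpy, scipy, OpenCV 4.12 (cv2) and the standard library are available. Lean on these libraries where they do the work, as an engineer would, in place of code of your own. Each camera call takes 0.05 s, during which the arm holds its last target. There are 200 camera calls.

## Working session

There is one attempt and no reset: what is moved stays moved. The work goes in short steps, Python scripts to look and compute and a tool call to move; the robot and the scene stay as the last step left them, time stands still between calls to the robot, and variables do not carry over. Pictures are saved under pics/ and viewed, at most 12 in all, crops included, and the job is handed in when it is done.

Besides the shell and the picture viewer there is one more tool, called after "Emit:" by a JSON object that holds its "method" and its "body", one argument or row to a line. carry_out: Moves the arm, as the interface text tells. Shift numbers are shares of 40 mm and turn numbers shares of 0.1 rad, none past 1 either way. Its arguments: {"type":"object","properties":{"plan":{"type":"string"},"claw":{"type":"number"}},"required":["plan"]}

```bash
mkdir -p pics; ls
python3 - <<'E'
from bench import ctrl
import cv2,numpy as np
for n in ("scene","side"):
    c=ctrl.camera(n); cv2.imwrite(f"pics/{n}1.png",c["pixels"][...,::-1]); print(n,c["mtx"].tolist(),c["k1"],c["R"].round(4).tolist(),c["t"].tolist())
o=ctrl.get_obs(); print(o)
E
```

```text
pics
scene [[499.8792027575878, 0.0, 316.7987293315988], [0.0, 499.8792027575878, 198.58021679360658], [0.0, 0.0, 1.0]] -0.08167866275769416 [[0.5183, 0.8551, -0.0115], [0.7128, -0.4394, -0.5466], [-0.4725, 0.2751, -0.8373]] [-0.2813132279304467, -0.4028843572362443, 1.7353769160599881]
side [[470.9117436346999, 0.0, 323.1240620121533], [0.0, 470.9117436346999, 200.68809366078779], [0.0, 0.0, 1.0]] -0.09737559880345215 [[-0.893, -0.4497, -0.0169], [-0.3164, 0.654, -0.6871], [0.32, -0.6082, -0.7264]] [0.5566395734834833, 0.2663052142299488, 0.9667620603076775]
{'time_s': 0.1, 'q': array([-1.35229825e+00,  1.81489584e-01,  1.60789325e+00, -5.23478218e-06,
        1.35379020e+00, -2.06274984e-01]), 'dq': array([-3.50200597e-04, -2.39086523e-03, -2.31590888e-03,  1.82900561e-05,
        3.63611067e-04,  2.82087956e-03]), 'joint_efforts': array([ 8.40971393e-05, -4.45882380e+01, -3.52237594e+01, -2.45848341e-04,
        4.19527831e-03, -1.60385974e-05]), 'eef_pos': array([ 0.23688504, -0.52340193,  0.23046853]), 'eef_rot': array([-7.90157329e-04,  9.77530209e-01,  2.10793894e-01, -7.38475062e-06]), 'wrist_force': array([0.95489012, 0.13518629, 0.41456291]), 'torque': array([ 0.03225388, -0.0355822 , -0.0272731 ]), 'grasp_force': 0.0, 'opening': 1.0005610162357188}
```

View pics/scene1.png

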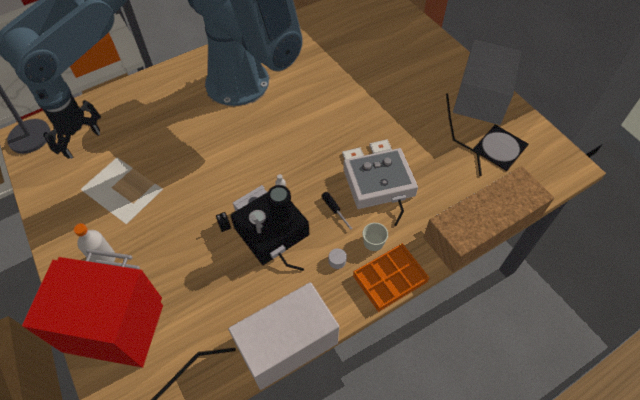

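View pics/side1.png

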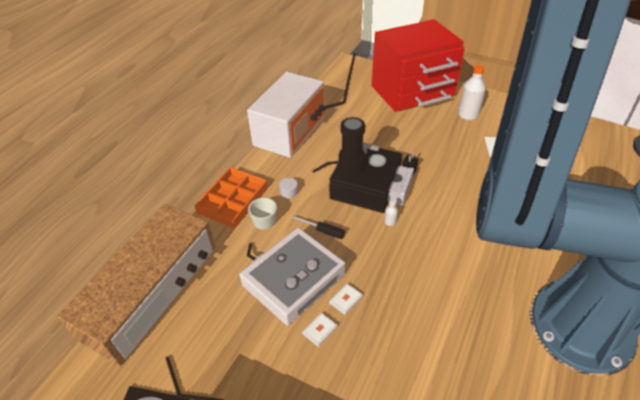

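The scene view shows the carriage front near (250,198) and the buttons near (367,166) and (388,161). In the side view the buttons are near (312,265) and (292,283), and the carriage near (402,182). I'll enlarge both views to get precise pixels.

Run:
```python
import cv2,numpy as np
a=cv2.imread("pics/scene1.png");b=cv2.imread("pics/side1.png")
def cr(i,x,y,w,h,s): return cv2.resize(i[y:y+h,x:x+w],None,fx=s,fy=s,interpolation=cv2.INTER_CUBIC)
A=np.vstack([cr(a,210,165,100,75,4),cr(a,335,130,100,75,4)])
B=np.vstack([cr(b,325,130,100,75,4),cr(b,235,225,125,94,3.2)])
cv2.imwrite("pics/crop1.png",np.hstack([A,B[:600]]))
```

```text
(no output)
```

View pics/crop1.png

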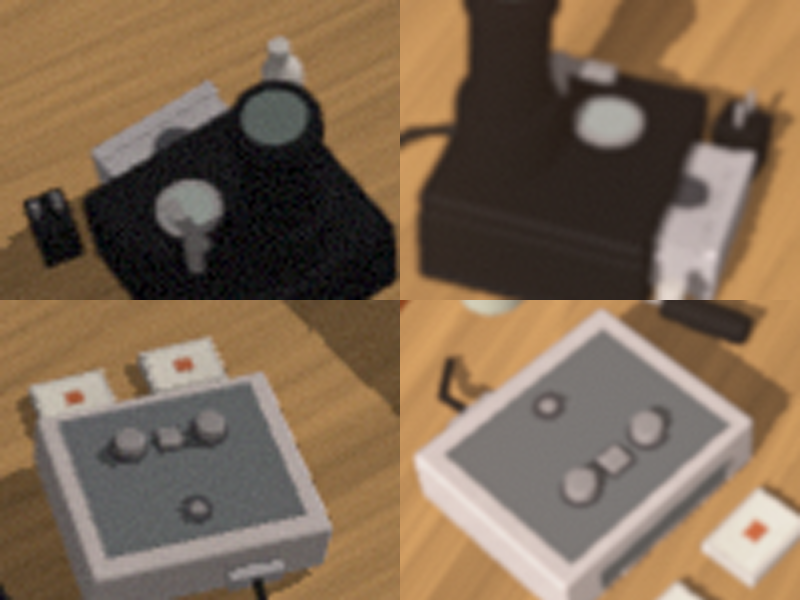

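```bash
cat > h.py <<'E'
import cv2,numpy as np
from bench import ctrl
def ray(c,uv,z):
    d=np.array([c["k1"],0,0,0,0.])
    p=cv2.undistortPoints(np.array([[uv]],float),c["mtx"],d)[0,0]
    v=c["R"].T@np.array([*p,1]); o=-c["R"].T@c["t"]
    return o+v*(z-o[2])/v[2]
def proj(c,X):
    return cv2.projectPoints(np.atleast_2d(X).astype(float),cv2.Rodrigues(np.array(c["R"]))[0],np.array(c["t"]),c["mtx"],np.array([c["k1"],0,0,0,0.]))[0][:,0]
E
python3 - <<'E'
from h import *
S=ctrl.camera("scene");D=ctrl.camera("side")
f=lambda p,ox,oy,x0,y0,s:((p[0]-ox+.5)/s-.5+x0,(p[1]-oy+.5)/s-.5+y0)
st=lambda p:f(p,0,0,210,165,4); sb=lambda p:f(p,0,300,335,130,4)
dt=lambda p:f(p,400,0,325,130,4); db=lambda p:f(p,400,300,235,225,3.2)
print("cams",[(-c["R"].T@c["t"]).round(2) for c in(S,D)])
def P(n,c,p,z): print(n,(ray(c,p,z)*1000).round(1)[:2])
for n,p,z in[("btnA",(130,441),.067),("btnB",(210,424),.067),("pin",(200,508),.059)]:P("S "+n,S,sb(p),z)
for n,p,z in[("btnB",(580,484),.067),("btnA",(647,427),.067),("pin",(547,404),.059)]:P("D "+n,D,db(p),z)
for p in[(38,422),(263,375),(330,530),(97,580)]:P("S ctl",S,sb(p),.055)
for p in[(750,420),(570,590),(418,462),(602,310)]:P("D ctl",D,db(p),.055)
for p in[(95,150),(213,82)]:P("S carr front",S,st(p),.058)
for p in[(755,150),(712,272)]:P("D carr front",D,dt(p),.058)
P("S mic front-y",S,st((85,198)),.076)
for p in[(707,97),(655,250),(425,195)]:P("D mic",D,dt(p),.076)
P("S drop",S,st((278,48)),.075);P("S adapter",S,st((45,200)),.045);P("D adapt",D,dt((742,125)),.045)
P("D driver tip",D,db((705,325)),.01)
E
```

```text
cams [array([ 1.25, -0.41,  1.23]), array([0.27, 0.66, 0.89])]
S btnA [573.6 153.1]
S btnB [591.5 211.7]
S pin [644.7 165.8]
D btnB [591.8 209.6]
D btnA [573.7 150. ]
D pin [647.4 158.2]
S ctl [516.5 111.1]
S ctl [567.9 279.3]
S ctl [706.9 235.7]
S ctl [655.   70.5]
D ctl [517.5 106.4]
D ctl [563.3 275. ]
D ctl [703.  236.2]
D ctl [656.   64.6]
S carr front [ 479.4 -233.9]
S carr front [ 471.7 -136.3]
D carr front [ 482.  -247.6]
D carr front [ 469.2 -130.7]
S mic front-y [ 522.7 -259.6]
D mic [ 523.1 -263.3]
D mic [ 502.6 -116. ]
D mic [649.7 -98.5]
S drop [481.4 -87.1]
S adapter [ 489.8 -280.1]
D adapt [ 501.4 -281.6]
D driver tip [598.9  11.2]
```

Emit:
{"method": "carry_out", "body": {
  "plan": "0 0 0 0 0 1;0 0 0 0 0 1;0 0 0 0 0 1;.58 -.76 0 0 0 0;.58 -.76 0 0 0 0;.58 -.76 0 0 0 0;.58 -.76 0 0 0 0;.58 -.76 0 0 0 0",
  "claw": 1
}}

```text
time_s: 0.87
eef_pos: [0.3336, -0.357, 0.2311]
eef_rot: [-0.0, 0.998, 0.062, -0.0]
wrist_force: [0.5, -0.6, 0.1]
opening: 0.003
grasp_force: 0.0
```

Emit:
{"method": "carry_out", "body": {
  "plan": ".58 -.76 0 0 0 0;.58 -.76 0 0 0 0;.58 -.76 0 0 0 0;.58 -.76 0 0 0 0;.5 -.76 0 0 0 0;0 0 .9 0 0 0;0 0 .9 0 0 0;0 0 .5 0 0 0"
}}

```text
time_s: 1.53
eef_pos: [0.4252, -0.1916, 0.1363]
eef_rot: [-0.001, 0.998, 0.064, -0.001]
wrist_force: [-0.6, -0.2, -0.6]
opening: 0.002
grasp_force: 0.0
```

Emit:
{"method": "carry_out", "body": {
  "plan": "0 0 .6 0 0 0;0 0 .6 0 0 0;0 0 .6 0 0 0;0 0 .4 0 0 0;0 0 .2 0 0 0;0 0 .1 0 0 0;0 0 0 0 0 0;0 0 0 0 0 0"
}}

```text
time_s: 2.2
eef_pos: [0.4267, -0.1942, 0.04]
eef_rot: [0.0, 0.998, 0.062, 0.0]
wrist_force: [-0.8, 0.6, 0.9]
opening: 0.003
grasp_force: 0.0
```

Run:
```python
from h import *
D=ctrl.camera("side");W=ctrl.camera("wrist")
im=cv2.resize(D["pixels"][110:260,310:510],None,fx=4,fy=4,interpolation=2)[:300*2,:,::-1]
w=W["pixels"][...,::-1]
cv2.imwrite("pics/c2.png",np.hstack([cv2.resize(im,(400,300)),cv2.resize(w,(400,300))]))
print(ctrl.get_obs()["eef_pos"])
```

```text
[ 0.42702206 -0.19444887  0.04044992]
```

View pics/c2.png

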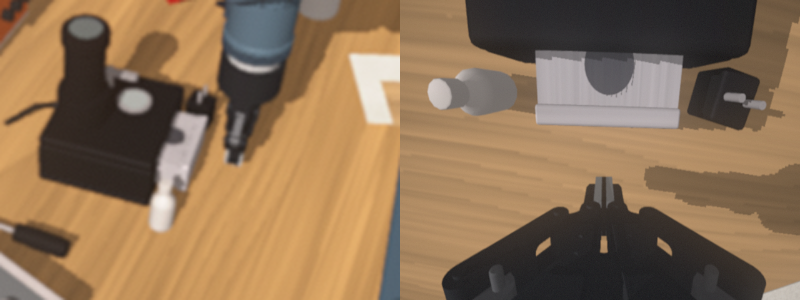

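The wrist view shows the fingers at (603,190), centred on the carriage front edge, which runs from (535,115) to (680,118). The dropper and adapter are clear, so I'll push.

Emit:
{"method": "carry_out", "body": {
  "plan": ".17 0 0 0 0 0;.17 0 0 0 0 0;.17 0 0 0 0 0;.15 0 0 0 0 0;.15 0 0 0 0 0;.15 0 0 0 0 0;.1 0 0 0 0 0;.1 0 0 0 0 0"
}}

```text
time_s: 2.97
eef_pos: [0.4724, -0.188, 0.0392]
eef_rot: [0.0, 0.998, 0.063, -0.0]
wrist_force: [-2.8, -1.5, 1.4]
opening: 0.003
grasp_force: 1.4
```

Emit:
{"method": "carry_out", "body": {
  "plan": ".07 0 0 0 0 0;.07 0 0 0 0 0;.07 0 0 0 0 0;.05 0 0 0 0 0;.05 0 0 0 0 0;.05 0 0 0 0 0;0 0 0 0 0 0;0 0 0 0 0 0"
}}

```text
time_s: 3.63
eef_pos: [0.4868, -0.1859, 0.0393]
eef_rot: [-0.0, 0.998, 0.062, 0.0]
wrist_force: [-0.9, -0.3, -0.7]
opening: 0.003
grasp_force: 0.0
```

Emit:
{"method": "carry_out", "body": {
  "plan": ".05 0 0 0 0 0;.05 0 0 0 0 0;.05 0 0 0 0 0;.05 0 0 0 0 0;0 0 0 0 0 0;0 0 0 0 0 0;0 0 0 0 0 0;0 0 0 0 0 0"
}}

```text
time_s: 4.3
eef_pos: [0.4895, -0.1856, 0.0392]
eef_rot: [-0.001, 0.998, 0.063, -0.005]
wrist_force: [-25.0, -5.8, 18.5]
opening: 0.001
grasp_force: 12.7
```

Emit:
{"method": "carry_out", "body": {
  "plan": "-.2 0 0 0 0 0;-.5 0 0 0 0 0;-.5 0 0 0 0 0;0 0 -.5 0 0 0;0 0 -.9 0 0 0;0 0 -.9 0 0 0;0 0 -.7 0 0 0;0 0 0 0 0 0"
}}

```text
time_s: 4.97
eef_pos: [0.4507, -0.1935, 0.1659]
eef_rot: [0.004, 0.998, 0.062, 0.005]
wrist_force: [-0.3, -0.6, 0.6]
opening: -0.001
grasp_force: 0.0
```

Run:
```python
from h import *
S=ctrl.camera("scene");W=ctrl.camera("wrist")
im=cv2.resize(S["pixels"][160:240,205:312,::-1],(400,300),interpolation=2)
cv2.imwrite("pics/c3.png",np.hstack([im,cv2.resize(W["pixels"][...,::-1],(400,300))]))
R=W["R"];print("wristcam in world",-R.T@W["t"],R.round(3).tolist())
print(ctrl.get_obs()["eef_pos"])
```

```text
wristcam in world [ 0.51662718 -0.18223546  0.30593197] [[0.124, -0.992, 0.004], [-0.957, -0.118, 0.266], [-0.264, -0.037, -0.964]]
[ 0.44803305 -0.1916954   0.16081324]
```

View pics/c3.png

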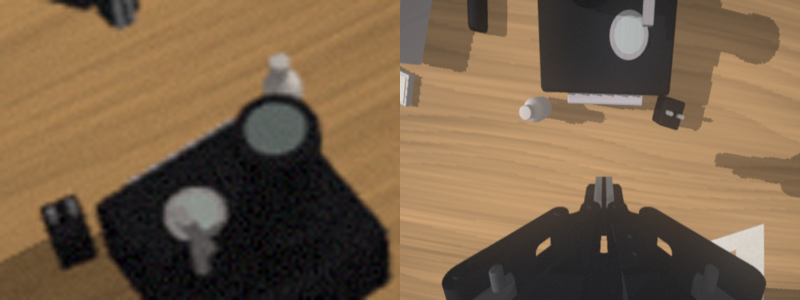

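The carriage now shows only the thin 12 mm proud strip, at (605,98) in the wrist view, so it is home. The dropper and adapter haven't moved. Next, the controller.

Emit:
{"method": "carry_out", "body": {
  "plan": "0 0 0 0 0 1;0 0 0 0 0 1;0 0 0 0 0 1;0 0 0 0 0 1;0 0 0 0 0 .2;0 -.8 0 0 0 0;0 -1 0 0 0 0;0 -1 0 0 0 0",
  "claw": -0.12
}}

```text
time_s: 5.73
eef_pos: [0.479, -0.0831, 0.1581]
eef_rot: [-0.0, 0.989, -0.147, -0.001]
wrist_force: [0.2, -0.1, 0.3]
opening: 0.561
grasp_force: 0.0
```

Emit:
{"method": "carry_out", "body": {
  "plan": ".1 -1 0 0 0 0;.1 -1 0 0 0 0;.1 -1 0 0 0 0;.1 -1 0 0 0 0;.1 -1 0 0 0 0;0 -1 0 0 0 0;0 -.8 0 0 0 0;0 -.3 0 0 0 0"
}}

```text
time_s: 6.4
eef_pos: [0.5809, 0.1861, 0.1577]
eef_rot: [-0.001, 0.99, -0.144, -0.001]
wrist_force: [0.1, -0.2, 0.1]
opening: 0.56
grasp_force: 0.0
```

Run:
```python
from h import *
W=ctrl.camera("wrist")
cv2.imwrite("pics/c4.png",W["pixels"][...,::-1])
o=ctrl.get_obs();print(o["eef_pos"],o["eef_rot"],o["opening"])
```

```text
[0.58094507 0.18618777 0.15773306] [-5.66381238e-04  9.89549972e-01 -1.44186845e-01 -8.27746130e-04] 0.5626940529793888
```

View pics/c4.png

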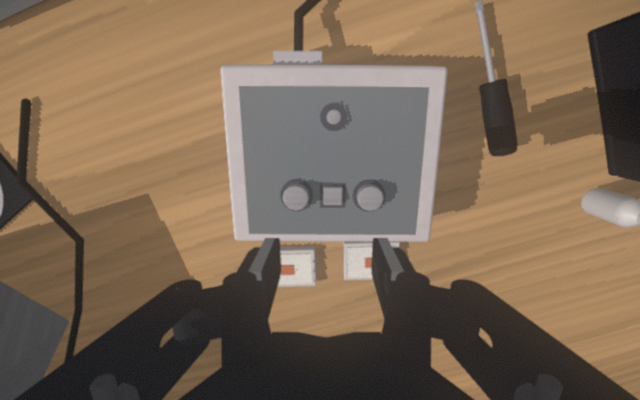

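Wrist view: the buttons are at (296,194) and (370,195), with the key at (333,195) and the pin at (334,117). The fingertips are at about (271,240) and (381,240).

Run:
```python
from h import *
from scipy.spatial.transform import Rotation as Ro
W=ctrl.camera("wrist");o=ctrl.get_obs()
T=Ro.from_quat(np.roll(o["eef_rot"],-1)).as_matrix();p=o["eef_pos"]
for n,uv,z in[("L",(296,194),.067),("R",(370,195),.067),("key",(333,194),.06),("pin",(334,117),.059),("c1",(222,67),.055),("c2",(446,67),.055),("c3",(429,241),.055),("c4",(236,241),.055),("tipLo",(262,240),.163),("tipLi",(280,239),.163),("tipRi",(372,239),.163),("tipRo",(389,239),.163)]:
    X=ray(W,uv,z); print(n,(X*1000).round(1)[:2],"tool",(T.T@(X-p)*1000).round(1))
# tool-frame target from scene measures
for X in ([573.7,151.5,67],[591.6,210.6,67]): print((T.T@(np.array(X)/1000-p)*1000).round(1))
g=cv2.resize(W["pixels"][180:280,220:430,::-1],None,fx=3.8,fy=3.8,interpolation=2);cv2.imwrite("pics/c5.png",g)
```

```text
L [594.7 209. ] tool [  6.6 -28.1  90.7]
R [576.5 151.1] tool [ 5.8 32.6 90.7]
key [584.2 180.3] tool [ 4.8  2.4 97.7]
pin [644.3 162. ] tool [67.6  2.8 98.6]
c1 [705.7 234.7] tool [105.7 -84.5 102.4]
c2 [656.   67.6] tool [105.8  89.8 102.5]
c3 [515.6 109.3] tool [-40.6  90.  102.8]
c4 [565.6 277.3] tool [-40.8 -85.3 102.7]
tipLo [598.3 215.9] tool [  7.9 -35.7  -5.3]
tipLi [596.2 207. ] tool [  8.5 -26.6  -5.3]
tipRi [583.  162.5] tool [ 8.5 19.9 -5.3]
tipRo [580.5 154.2] tool [ 8.5 28.5 -5.3]
[ 2.9 33.  90.7]
[  3.2 -28.7  90.7]
```

View pics/c5.png

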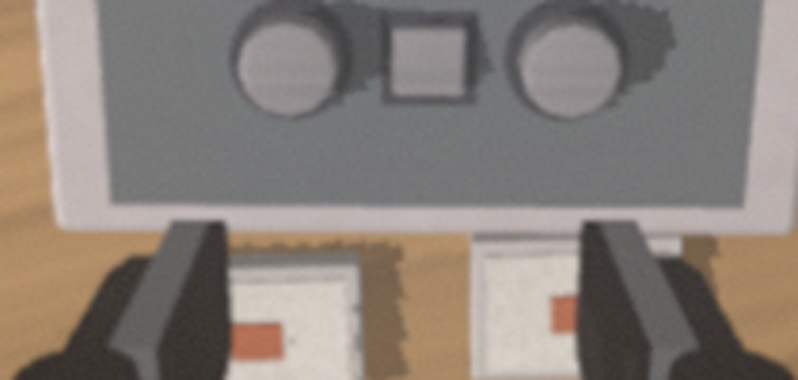

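Emit:
{"method": "carry_out", "body": {
  "plan": ".11 .09 0 0 0 0;0 0 .5 0 0 0;0 0 .5 0 0 0;0 0 .5 0 0 0;0 0 .3 0 0 0;0 0 .15 0 0 0;0 0 0 0 0 0;0 0 0 0 0 0",
  "claw": -0.25
}}

```text
time_s: 7.17
eef_pos: [0.5847, 0.1763, 0.0817]
eef_rot: [0.0, 0.989, -0.147, 0.0]
wrist_force: [0.1, 0.9, -1.2]
opening: 0.627
grasp_force: 0.0
```

Run:
```python
from h import *
W=ctrl.camera("wrist");D=ctrl.camera("side")
g=cv2.resize(W["pixels"][150:300,220:430,::-1],(420,300),interpolation=2)
d=cv2.resize(D["pixels"][210:320,240:380,::-1],(380,300),interpolation=2)
cv2.imwrite("pics/c6.png",np.hstack([g,d]))
o=ctrl.get_obs();print(o["eef_pos"],o["opening"],o["wrist_force"])
```

```text
[0.58537886 0.17689076 0.08269229] 0.6261731700781192 [-0.0174076  -0.34376795  0.10213427]
```

View pics/c6.png

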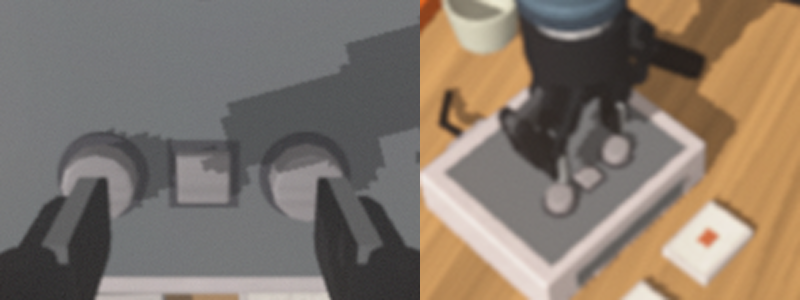

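The fingertips line up with both buttons, at about (98,183) and (306,183) in the left crop. I'll make a small correction and go down.

Emit:
{"method": "carry_out", "body": {
  "plan": ".05 -.03 0 0 0 0;0 0 .1 0 0 0;0 0 .1 0 0 0;0 0 .1 0 0 0;0 0 .1 0 0 0;0 0 .05 0 0 0;0 0 0 0 0 0;0 0 0 0 0 0"
}}

```text
time_s: 7.93
eef_pos: [0.5863, 0.1778, 0.0633]
eef_rot: [0.0, 0.989, -0.147, -0.0]
wrist_force: [-1.6, 0.1, 1.9]
opening: 0.624
grasp_force: 1.2
```

Emit:
{"method": "carry_out", "body": {
  "plan": "0 0 .05 0 0 0;0 0 .05 0 0 0;0 0 .05 0 0 0;0 0 0 0 0 0;0 0 0 0 0 0;0 0 0 0 0 0;0 0 0 0 0 0;0 0 0 0 0 0"
}}

```text
time_s: 8.6
eef_pos: [0.5865, 0.1778, 0.0585]
eef_rot: [0.0, 0.989, -0.147, -0.0]
wrist_force: [-5.8, -1.2, 10.1]
opening: 0.622
grasp_force: 5.4
```

Emit:
{"method": "carry_out", "body": {
  "plan": "0 0 .05 0 0 0;0 0 .05 0 0 0;0 0 .05 0 0 0;0 0 0 0 0 0;0 0 0 0 0 0;0 0 0 0 0 0;0 0 0 0 0 0;0 0 0 0 0 0"
}}

```text
time_s: 9.27
eef_pos: [0.5868, 0.1779, 0.057]
eef_rot: [0.0, 0.989, -0.147, -0.0]
wrist_force: [-21.3, -4.0, 43.3]
opening: 0.623
grasp_force: 21.5
```

Run:
```python
from h import *
W=ctrl.camera("wrist");D=ctrl.camera("side")
g=cv2.resize(W["pixels"][60:260,180:460,::-1],(420,300),interpolation=2)
d=cv2.resize(D["pixels"][210:320,240:380,::-1],(380,300),interpolation=2)
cv2.imwrite("pics/c7.png",np.hstack([g,d]))
o=ctrl.get_obs();print(o["eef_pos"],o["opening"],o["wrist_force"],o["torque"])
```

```text
[0.58672015 0.17785503 0.05699181] 0.6239737619475448 [-21.36684374  -3.81640205  43.73069435] [-0.64416846  3.52794395 -0.06254866]
```

View pics/c7.png

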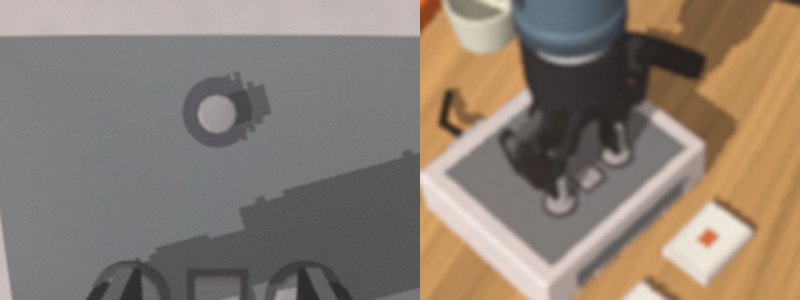

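Both buttons are down at their stops with 43 N in total, and the key is untouched. Holding now.

Emit:
{"method": "carry_out", "body": {
  "plan": "0 0 0 0 0 0;0 0 0 0 0 0;0 0 0 0 0 0;0 0 0 0 0 0;0 0 0 0 0 0;0 0 0 0 0 0;0 0 0 0 0 0;0 0 0 0 0 0"
}}

```text
time_s: 10.03
eef_pos: [0.5867, 0.1779, 0.057]
eef_rot: [0.0, 0.989, -0.147, -0.0]
wrist_force: [-21.1, -3.4, 42.9]
opening: 0.627
grasp_force: 21.5
```

Emit:
{"method": "carry_out", "body": {
  "plan": "0 0 0 0 0 0;0 0 0 0 0 0;0 0 0 0 0 0;0 0 0 0 0 0;0 0 0 0 0 0;0 0 0 0 0 0;0 0 0 0 0 0;0 0 0 0 0 0"
}}

```text
time_s: 10.7
eef_pos: [0.5868, 0.1779, 0.057]
eef_rot: [0.0, 0.989, -0.147, -0.0]
wrist_force: [-21.1, -3.7, 44.5]
opening: 0.622
grasp_force: 21.5
```

Emit:
{"method": "carry_out", "body": {
  "plan": "0 0 0 0 0 0;0 0 0 0 0 0;0 0 0 0 0 0;0 0 0 0 0 0;0 0 0 0 0 0;0 0 0 0 0 0;0 0 0 0 0 0;0 0 0 0 0 0"
}}

```text
time_s: 11.37
eef_pos: [0.5868, 0.1779, 0.057]
eef_rot: [0.0, 0.989, -0.147, -0.0]
wrist_force: [-20.8, -4.4, 43.6]
opening: 0.628
grasp_force: 21.5
```

Emit:
{"method": "carry_out", "body": {
  "plan": "0 0 0 0 0 0;0 0 0 0 0 0;0 0 0 0 0 0;0 0 0 0 0 0;0 0 0 0 0 0;0 0 0 0 0 0;0 0 0 0 0 0;0 0 0 0 0 0"
}}

```text
time_s: 12.03
eef_pos: [0.5867, 0.1779, 0.057]
eef_rot: [0.0, 0.989, -0.147, -0.0]
wrist_force: [-21.1, -3.7, 43.2]
opening: 0.622
grasp_force: 21.5
```

Emit:
{"method": "carry_out", "body": {
  "plan": "0 0 0 0 0 0;0 0 0 0 0 0;0 0 0 0 0 0;0 0 0 0 0 0;0 0 0 0 0 0;0 0 0 0 0 0;0 0 0 0 0 0;0 0 0 0 0 0"
}}

```text
time_s: 12.7
eef_pos: [0.5867, 0.1778, 0.057]
eef_rot: [0.0, 0.989, -0.147, -0.0]
wrist_force: [-21.5, -4.1, 43.6]
opening: 0.627
grasp_force: 21.5
```

Emit:
{"method": "carry_out", "body": {
  "plan": "0 0 0 0 0 0;0 0 0 0 0 0;0 0 0 0 0 0;0 0 0 0 0 0;0 0 0 0 0 0;0 0 0 0 0 0;0 0 0 0 0 0;0 0 0 0 0 0"
}}

```text
time_s: 13.37
eef_pos: [0.5868, 0.1779, 0.057]
eef_rot: [0.0, 0.989, -0.147, -0.0]
wrist_force: [-20.5, -4.3, 44.0]
opening: 0.626
grasp_force: 21.5
```

Run:
```python
from h import *
W=ctrl.camera("wrist");S=ctrl.camera("scene")
g=cv2.resize(W["pixels"][60:260,180:460,::-1],(420,300),interpolation=2)
d=cv2.resize(S["pixels"][140:215,335:430,::-1],(380,300),interpolation=2)
cv2.imwrite("pics/c8.png",np.hstack([g,d]))
b=np.array([644.5,162,0])/1000
for h in(.059,.065,.067,.069,.071): 
    a=proj(W,b+[0,0,h])[0]; r=proj(W,b+[.006,0,h])[0]; print(h,((a-[180,60])*1.5).round(1),"diam",(3*np.linalg.norm(r-a)).round(1))
print(ctrl.get_obs()["wrist_force"])
```

```text
0.059 [217.2 112.6] diam 39.5
0.065 [217.1 113.9] diam 41.2
0.067 [217.1 114.3] diam 41.8
0.069 [217.1 114.8] diam 42.4
0.071 [217.1 115.2] diam 43.1
[-20.43959035  -4.70513158  43.09873988]
```

View pics/c8.png

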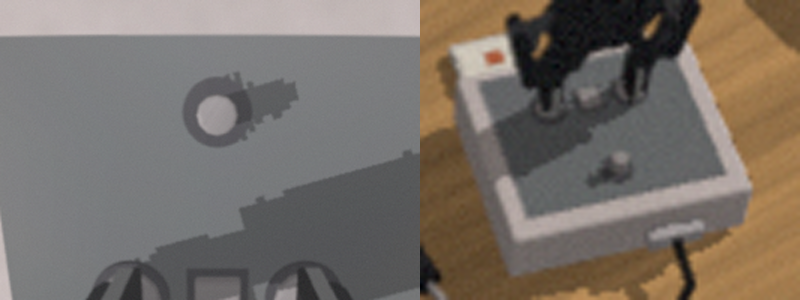

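The pin has risen: its shadow tip in the wrist view moved from (268,100) to (298,90). The wrist moment shows the load evenly shared at about 21 N per button, so both were fully down for more than 4.7 s. Releasing.

Emit:
{"method": "carry_out", "body": {
  "plan": "0 0 -.15 0 0 0;0 0 -.15 0 0 0;0 0 -.3 0 0 0;0 0 -.5 0 0 0;0 0 -.7 0 0 0;0 0 -.7 0 0 0;0 0 0 0 0 0;0 0 0 0 0 0"
}}

```text
time_s: 14.13
eef_pos: [0.5882, 0.1779, 0.1537]
eef_rot: [-0.001, 0.989, -0.147, 0.002]
wrist_force: [-0.7, -0.7, 0.2]
opening: 0.623
grasp_force: 0.0
```

Emit:
{"method": "carry_out", "body": {
  "plan": "0 0 0 0 0 0;0 0 0 0 0 0;0 0 0 0 0 0;0 0 0 0 0 0;0 0 0 0 0 0;0 0 0 0 0 0;0 0 0 0 0 0;0 0 0 0 0 0"
}}

```text
time_s: 14.8
eef_pos: [0.5866, 0.1777, 0.1512]
eef_rot: [0.0, 0.989, -0.147, -0.0]
wrist_force: [0.3, -0.3, -1.1]
opening: 0.624
grasp_force: 0.0
```

Run:
```python
from h import *
W=ctrl.camera("wrist");S=ctrl.camera("scene")
g=cv2.resize(W["pixels"][40:260,200:460,::-1],(400,338),interpolation=2)
d=cv2.resize(S["pixels"][140:300,210:430,::-1],(400,338),interpolation=2)
cv2.imwrite("pics/c9.png",np.hstack([g,d]))
print(ctrl.get_obs()["wrist_force"])
```

```text
[-0.18652172  0.42718803  0.1091078 ]
```

View pics/c9.png

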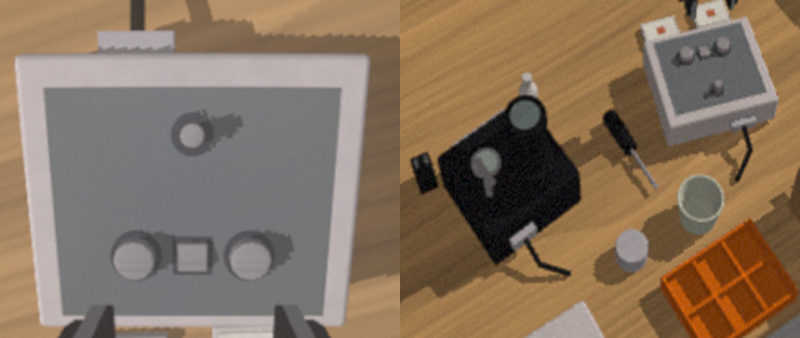

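The buttons, at (135,255) and (248,255), are back up. The pin's shadow is longer than theirs, as it should be when fully up. Nothing else has moved and the robot is clear.

```bash
python3 -c "
from bench import ctrl
print(ctrl.hand_in())"
```

```text
the job is handed in; nothing more can be done
None
```

I pushed the carriage home, then held both reset buttons fully down until the pin rose and let them spring back. The key and loose items look untouched in the images, and I handed the job in at about 15 s; no verdict came back.

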